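# Dish up the croissants and ring cookies

### The job

Serve the pastries from the wire cooling rack into the four empty wooden dishes on the counter: one croissant lengthwise in each long dish and one sugared ring cookie in each round dish, each in the middle of its dish and lying flat on the floor of it. Leave the two small oval biscuits where they lie on the rack.

Things in the scene. Friction and masses are not known exactly. Their poses are not given: they have to be found in the camera images.
- croissant_1: croissant, golden, ridged, tapering to its two ends; 49 x 84 mm, 38 mm high, the long way along its y axis (both ways round look alike); on its side faces it can be grasped across the middle (along its x axis). Origin: centre of its underside, z up. About 60 g. Starts on the wire rack, lying within about 0.6 rad of the rack's y axis
- croissant_2: croissant, golden, ridged, tapering to its two ends; 51 x 83 mm, 39 mm high, the long way along its y axis (both ways round look alike); on its side faces it can be grasped across the middle (along its x axis). Origin: centre of its underside, z up. About 60 g. Starts on the wire rack, lying within about 0.6 rad of the rack's y axis
- cookie_1: round sugared ring cookie, 58 x 60 x 20 mm (x, y, height), with a dimple in the middle; solid, grasp it across its rim. Origin: centre of its underside, z up. About 45 g. Starts on the wire rack
- cookie_2: round sugared ring cookie, 59 x 59 x 22 mm (x, y, height), with a dimple in the middle; solid, grasp it across its rim. Origin: centre of its underside, z up. About 45 g. Starts on the wire rack
- biscuit_1: small plain oval biscuit, 32 x 48 mm, 14 mm high. Origin: centre of its underside. It lies on the wire rack and stays there, untouched
- biscuit_2: small plain oval biscuit, 32 x 48 mm, 14 mm high. Origin: centre of its underside. It lies on the wire rack and stays there, untouched. (Rack: fixed, 230 x 310 mm, on short legs half over the oven tray, top about 33 mm above the counter. The pastries lie in two rows of three, rows 110 mm apart, 98 mm along a row; rows run along the rack's y axis, which is about 0.26 rad anticlockwise of world y)
- long_dish_1: long wooden serving dish, oblong, fixed: outside 84 mm (its x) by 114 mm (its y), with a small round lug at each end; inside 74 x 104 mm, floor 5 mm above the origin, rim top 11 mm above the origin. Origin: centre of its underside, on the counter top (z = 0). Empty at the start
- long_dish_2: long wooden serving dish, oblong, fixed: outside 84 mm (its x) by 114 mm (its y), with a small round lug at each end; inside 74 x 104 mm, floor 5 mm above the origin, rim top 11 mm above the origin. Origin: centre of its underside, on the counter top (z = 0). Empty at the start
- round_dish_1: round wooden serving dish, fixed: outside 98 mm across, inside 88 mm, floor 5 mm above the origin, rim top 11 mm above the origin. Origin: centre of its underside, on the counter top (z = 0). Empty at the start
- round_dish_2: round wooden serving dish, fixed: outside 98 mm across, inside 88 mm, floor 5 mm above the origin, rim top 11 mm above the origin. Origin: centre of its underside, on the counter top (z = 0). Empty at the start
There are look-alikes about, which are no part of the job. Leave any turquoise look-alike of the round_dish_1 alone.

How it is judged:
By the outcome, as a careful person would: the job done as asked, in the order asked, and still so for the second after the job is handed in, with the robot touching nothing.
It also fails if it takes over 93 s, if anything falls off the work surface, if the arm or the gripper's body presses on something with over 40 N, if the wrist force passes 120 N, or if a joint passes its speed limit or range.

### The arm

A 6-joint arm with a two-finger parallel gripper is mounted at the origin on a cart in front of the work surface, level with it; the furniture and walls round the work are solid. World frame = base frame: x ahead of the robot, y to its left, z up, the work surface at z = 0. Lengths are in m, angles in rad, forces in N, time in s.
With the tool pointing down it reaches from about 0.35 to 0.925 m from the base axis. Payload 6.4 kg.
Tool frame: the origin (TCP) lies where the fingers leave the gripper's body, on its centre line; the fingertips stand 97 mm ahead of it and the grasp point (between the pads) lies 78 mm ahead of it; z points along the fingers, y is the line along which they close (so a half turn about z gives the same grasp; the last joint's range is limited). The gripper opens to 94 mm and grips with 3 to 60 N. Pads are 16 mm wide; open, the fingers measure 119 mm over their backs; the gripper's body (75 mm by 177 mm) begins 78 mm behind the grasp point.
Start: joints at [0.966, 0.245, 1.558, -0, 1.339, -0.174], TCP at [0.271, 0.591, 0.303] pointing down, gripper open.
Joint ranges: [-3.13, 3.13], [-1.02, 2.26], [0.13, 2.54], [-0.95, 4.09], [0.21, 2.88], [-2.74, 2.74]. Speed limits (rad/s): [2.57, 2.57, 3.14, 3.14, 3.14, 3.14].

### API

Orientations are given as a 3x3 rotation matrix whose columns are the frame's x, y, z axes.
In Python, from station import ctrl gives the robot as it stands.
- The arm moves only by the tool play_rows, never from a script. Its arguments are lists of equal length, an entry for each row: "jaw": the opening, from 0 (shut) to 1 (fully open); "slide": the shift along the tool's x, y, z normalised to -1 to 1, where 1 is 0.8 m, a list of three; "delta_rot": the turn, a rotation vector about the tool's x, y, z normalised to -1 to 1, where 1 is 180 degrees, a list of three. In form: {"jaw": [jaw, ...], "slide": [[x, y, z], ...], "delta_rot": [[ax, ay, az], ...]}. A call has 1 to 8 rows; each row is the pose to reach, as a shift and turn from the pose commanded when the call began, along the tool's axes at that moment, turning the shorter way round; what a row does not reach only later rows make up. A row lasts 1/8 s, in which the tool goes at most 62.5 mm and 10.7 degrees, less where a joint would pass 70% of its speed; a pose out of reach is approached as far as the arm can. A call with a number of a shift or a turn outside -1 to 1 is refused whole. A call with a gripper value outside its range is refused whole. The fingers move at their own pace and stop on an object; "newtons" is the grip in N (left out, the last holds). Time passes only in rows, so rows that repeat a pose let the fingers close. It gives the time, the measured TCP pose, the force, the opening and the grip force at its end, in the units of the state.
- ctrl.observe(): the state, without advancing time (a new reading comes with each control period).
- ctrl.get_image(name): name is "scene" or "top"; returns a dict with "img" (400x640x3 uint8, red, green, blue), "mtx" (3x3 intrinsics, pixels), "R" (3x3) and "t" (3): a world point X has camera coordinates R X + t. Camera axes: x right, y down, z forward; pixel columns grow to the right and rows downward; lengths in m; the calibration is good to about 2 mm. A picture is of the moment at which its call begins. There is no depth.
- ctrl.sign_off(): hands the job in; it is judged then, once.
The state is a dict: "clock": time; "joint_pos": joint angles; "joint_velocities": joint speeds; "tau": joint torques, N m; "eef_pos": TCP position; "ee_rot": TCP orientation; "force": force on the tool from outside, world axes, zero at the start; "torque": the same for the moment, N m; "grip_width": finger opening in m; "finger_force": force on a finger pad.
Only numpy, scipy, OpenCV 4.12 (cv2) and the standard library are available. Lean on these libraries where they do the work, as an engineer would, in place of code of your own. Each camera call takes 0.05 s, during which the arm holds its last target. There are 200 camera calls.

## Working session

There is one attempt and no reset: what is moved stays moved. The work goes in short steps, Python scripts to look and compute and a tool call to move; the robot and the scene stay as the last step left them, time stands still between calls to the robot, and variables do not carry over. Pictures are saved under pics/ and viewed, at most 14 in all, crops included, and the job is handed in when it is done.

Besides the shell and the picture viewer there is one more tool, called after "Emit:" as name(argument=value, ...) on one line, values as JSON. play_rows: Moves the arm, as the interface text tells. Its arguments: {"type":"object","properties":{"jaw":{"type":"array"},"slide":{"type":"array"},"delta_rot":{"type":"array"},"newtons":{"type":"number"}},"required":["jaw","slide","delta_rot"]}

```bash
mkdir -p pics; python3 - <<'E'
from station import ctrl
import cv2, numpy as np, pickle
d={}
for n in("scene","top"):
    o=ctrl.get_image(n); d[n]=o
    cv2.imwrite(f"pics/{n}0.png",o["img"][:,:,::-1])
    print(n,o["mtx"].tolist(),np.round(o["R"],3).tolist(),np.round(o["t"],3).tolist(), "C",np.round(-o["R"].T@o["t"],3))
pickle.dump(d,open("v0.pkl","wb"))
s=ctrl.observe();print(s["clock"],s["eef_pos"],np.round(s["ee_rot"],3),s["grip_width"])
E
```

```text
scene [[377.57201781427455, 0.0, 314.65263671874203], [0.0, 377.57201781427455, 201.45514646275785], [0.0, 0.0, 1.0]] [[-0.913, -0.407, -0.017], [-0.291, 0.68, -0.673], [0.285, -0.61, -0.74]] [0.532, 0.038, 1.177] C [0.161 0.908 0.905]
top [[469.2251468038919, 0.0, 320.4093546650734], [0.0, 469.2251468038919, 197.17691883025947], [0.0, 0.0, 1.0]] [[0.091, -0.996, 0.001], [-0.943, -0.086, -0.321], [0.32, 0.028, -0.947]] [0.176, 0.529, 1.315] C [0.062 0.185 1.415]
0.1 [0.27122922 0.59030049 0.30170832] [[-0.909  0.418 -0.001]
 [ 0.418  0.909 -0.001]
 [ 0.    -0.002 -1.   ]] 0.09431445461613912
```

View pics/top0.png

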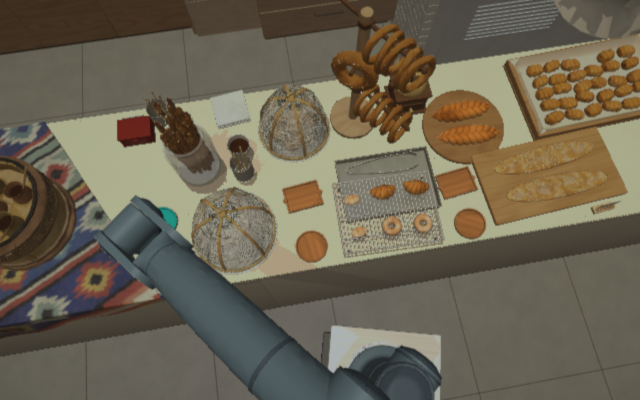

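View pics/scene0.png

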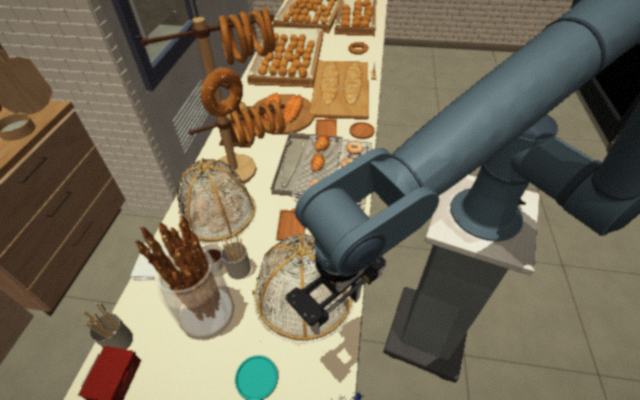

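The top view shows the rack with the croissants at about (383,191) and (416,186), and the cookies at (392,225) and (422,222). The biscuits are at (350,198) and (358,233). The wooden long dishes are at (303,195) and (455,183), the wooden round ones at (312,247) and (470,223). The turquoise look-alike at (165,217) doesn't fit because it isn't wood. In the scene view the arm hides part of the rack. I'll confirm all of this in an enlarged crop.

```bash
python3 - <<'E'
import cv2,pickle
d=pickle.load(open("v0.pkl","rb"))
a=d["top"]["img"][140:270,280:500,::-1]; cv2.imwrite("pics/topc.png",cv2.resize(a,None,fx=3.6,fy=3.6,interpolation=cv2.INTER_CUBIC))
a=d["scene"]["img"][110:260,265:385,::-1]; cv2.imwrite("pics/scc.png",cv2.resize(a,None,fx=4,fy=4,interpolation=cv2.INTER_CUBIC))
E
```

```text
(no output)
```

View pics/topc.png

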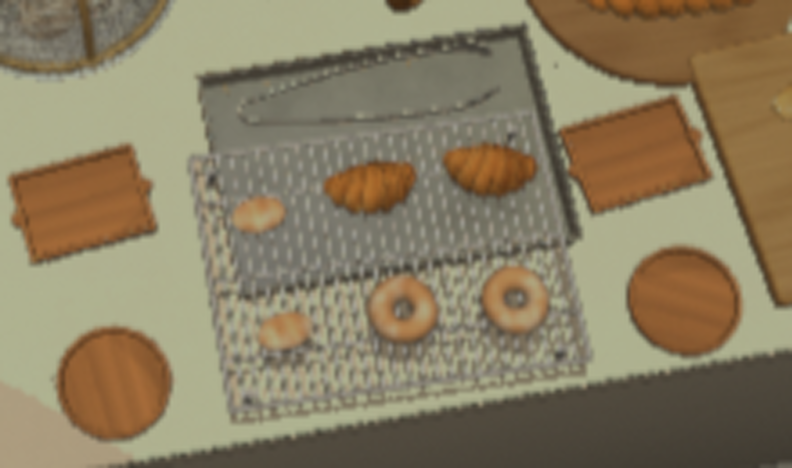

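View pics/scc.png

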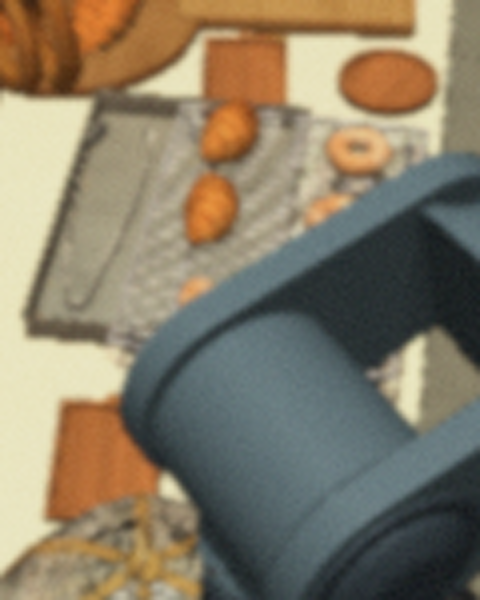

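The crops confirm it: two croissants and two ring cookies with dimples, two plain biscuits in the left column, and four empty wooden dishes (two oblong with lugs, two round). Next I'll segment by colour and triangulate.

```bash
cat > h.py <<'E'
import cv2,numpy as np
def ray(o,uv):
    R,t,K=np.array(o["R"]),np.array(o["t"]),np.array(o["mtx"])
    d=R.T@np.linalg.inv(K)@np.array([*uv,1.]); return -R.T@t,d/np.linalg.norm(d)
def plane(o,uv,z):
    c,d=ray(o,uv); return c+d*(z-c[2])/d[2]
def tri(o1,u1,o2,u2):
    c1,d1=ray(o1,u1);c2,d2=ray(o2,u2)
    s=np.linalg.lstsq(np.c_[d1,-d2],c2-c1,rcond=None)[0]
    p,q=c1+s[0]*d1,c2+s[1]*d2; return (p+q)/2,np.linalg.norm(p-q)
def blob(o,seed,r,smin,up=4):
    """saturated blob nearest seed -> contour in full px coordinates"""
    x0,y0=int(seed[0]-r),int(seed[1]-r)
    a=cv2.resize(o["img"][y0:y0+2*r+1,x0:x0+2*r+1],None,fx=up,fy=up,interpolation=cv2.INTER_CUBIC)
    hsv=cv2.cvtColor(a,cv2.COLOR_RGB2HSV)
    m=((hsv[...,0]<22)&(hsv[...,1]>smin)).astype(np.uint8)
    m=cv2.morphologyEx(m,cv2.MORPH_OPEN,np.ones((5,5)))
    cs,_=cv2.findContours(m,cv2.RETR_EXTERNAL,cv2.CHAIN_APPROX_NONE)
    cs=[c for c in cs if cv2.contourArea(c)>200]
    c=min(cs,key=lambda c:np.linalg.norm(c.reshape(-1,2).mean(0)-a.shape[0]/2))
    return (c.reshape(-1,2)+.5)/up-.5+[x0,y0]
def shape(o,c,z):
    """contour projected on plane z: centroid, minrect (sizes mm, angle of long axis)"""
    P=np.array([plane(o,p,z)[:2] for p in c])
    f=(P*1e4).astype(np.float32)
    M=cv2.moments(f.reshape(-1,1,2)); cen=np.array([M["m10"],M["m01"]])/M["m00"]/1e4
    (cx,cy),(w,h),_=r=cv2.minAreaRect(f); b=cv2.boxPoints(r); e=b[1]-b[0]; g=b[2]-b[1]
    l=e if np.linalg.norm(e)>np.linalg.norm(g) else g
    cov=np.cov(P.T);ev,V=np.linalg.eigh(cov);v=V[:,1]
    yaw=lambda v:(np.arctan2(-v[0],v[1])+np.pi/2)%np.pi-np.pi/2  # from world y
    return cen,np.array([cx,cy])/1e4,sorted([w/10,h/10]),yaw(l),yaw(v)
def cen(c):
    M=cv2.moments((c*10).astype(np.float32).reshape(-1,1,2)); return np.array([M["m10"],M["m01"]])/M["m00"]/10
E
python3 - <<'E'
import pickle,numpy as np
from h import *
np.set_printoptions(precision=4,suppress=True)
d=pickle.load(open("v0.pkl","rb"));T,S=d["top"],d["scene"]
it={"crA":((383,191),14,150,.050,(317.6,162),12),"crB":((416,186),14,150,.050,(322.5,143),11),
"ckA":((392,225),12,75,.043,None,0),"ckB":((423,222),12,75,.043,(354.8,147.5),12),
"LdL":((303,195),24,110,.010,None,0),"LdR":((457,183),24,110,.010,None,0),
"RdL":((312,247),20,110,.010,None,0),"RdR":((470,223),20,110,.010,(362,130),16),
"biA":((351,199),9,75,.04,None,0),"biB":((359,232),9,75,.04,None,0)}
for n,(s,r,sm,z,s2,r2) in it.items():
    try:
        c=blob(T,s,r,sm); print(n,cen(c),*shape(T,c,z))
        if s2:
            c2=blob(S,s2,r2,sm); print("    tri",*tri(T,cen(c),S,cen(c2)),"area",c2.shape,cen(c2))
    except Exception as e: print(n,repr(e))
E
```

```text
crA [382.7109 191.221 ] [0.56   0.0353] [0.5589 0.0365] [41.68940124511719, 75.50717163085938] 0.09149408 0.3206755684581748
    tri [0.5579 0.0354 0.0511] 0.0030105769784791853 area (169, 2) [317.1345 161.746 ]
crB [415.5819 186.4249] [ 0.585  -0.0652] [ 0.5845 -0.0651] [44.121701049804685, 76.663427734375] 0.040935755 0.03672194715679167
    tri [ 0.5779 -0.0624  0.0659] 0.0017717022491558327 area (271, 2) [322.8987 139.9689]
ckA [391.3291 225.4415] [0.4553 0.0033] [0.4552 0.0035] [60.154150390625, 61.070989990234374] 0.90210783 1.3632051363853233
ckB [422.6207 222.902 ] [ 0.4719 -0.0908] [ 0.4723 -0.0909] [58.72005615234375, 58.849151611328125] 0.7705046 1.486286220275388
    tri [ 0.4704 -0.0906  0.0441] 0.0017954475271620854 area (178, 2) [354.0262 147.6398]
LdL [302.2842 196.0461] [0.5356 0.2835] [0.5355 0.2837] [83.82064819335938, 124.8412841796875] 0.36546493 0.36822957030842574
LdR [455.8901 182.3669] [ 0.6263 -0.2006] [ 0.6264 -0.2006] [83.13024291992187, 125.53583984375] 0.39228106 0.40300915890375055
RdL [311.1088 245.9272] [0.3779 0.2402] [0.3777 0.2402] [94.77786865234376, 95.75848388671875] -1.4794532 1.3878686652183476
RdR [469.7658 223.0693] [ 0.4948 -0.2432] [ 0.4948 -0.2432] [95.79655151367187, 96.13282470703125] 1.1564752 0.8729830617145629
    tri [ 0.4935 -0.2438  0.0079] 0.002800089452333894 area (235, 2) [361.5515 129.9648]
biA [351.4511 199.1412] [0.5288 0.1292] [0.5289 0.129 ] [32.57247619628906, 45.7957275390625] 0.09143376 0.3907179571299393
biB [358.8602 231.2223] [0.429  0.0998] [0.4288 0.1008] [33.4484130859375, 44.987579345703125] 0.09132171 0.4597408867061623
```

```bash
cat > plan.py <<'E'
import numpy as np
from scipy.spatial.transform import Rotation as Ro
TIP=.097
def down(yaw):  # tool y along (cos,sin)yaw, z down
    y=np.array([np.cos(yaw),np.sin(yaw),0]);z=np.array([0,0,-1.]);return np.c_[np.cross(y,z),y,z]
def delta(p,R,w):
    """w=(x,y,ztip,yaw) -> slide, delta_rot"""
    q=np.array([w[0],w[1],w[2]+TIP]); yaw=w[3]
    s=R.T@(q-p)/.8; r=Ro.from_matrix(R.T@down(yaw)).as_rotvec()/np.pi
    return np.round(s,4).tolist(),np.round(r,4).tolist()
def chain(p,R,calls):
    for name,ws in calls:
        for w in ws: print(name,w,*delta(p,R,w))
        w=ws[-1]; p=np.array([w[0],w[1],w[2]+TIP]);R=down(w[3])
E
python3 - <<'E'
import pickle,numpy as np
from h import *; from plan import *
np.set_printoptions(precision=4,suppress=True)
d=pickle.load(open("v0.pkl","rb"));T,S=d["top"],d["scene"]
for n,s in (("crA",(383,191)),("crB",(416,186))):
    for sm in(120,150,170):
        c=blob(T,s,14,sm); P=np.array([plane(T,p,.05)[:2] for p in c])*1e4
        M=cv2.moments(P.astype(np.float32).reshape(-1,1,2))
        a=.5*np.arctan2(2*M["mu11"],M["mu20"]-M["mu02"]); print(n,sm,"long-axis yaw from y",(a-np.pi/2+np.pi/2)%np.pi-np.pi/2, shape(T,c,.05)[0])
print("stand",plane(T,(352,117),0.),plane(S,(237,170),0.),"pretzel low",tri(T,(405,138),S,(283,120)))
from station import ctrl
o=ctrl.observe();p,R=o["eef_pos"],o["ee_rot"]
chain(np.array(p),np.array(R),[("up",[(.271,.59,.33,1.14)]),("overA",[(.56,.0355,.25,.31)]),("down",[(.559,.0355,.10,.31),(.559,.0355,.043,.31)])])
E
```

```text
crA 120 long-axis yaw from y 0.28683740358011356 [0.5599 0.0354]
crA 150 long-axis yaw from y 0.27989822755641924 [0.56   0.0353]
crA 170 long-axis yaw from y 0.2587745538311652 [0.5603 0.0351]
crB 120 long-axis yaw from y 0.04055496530590785 [ 0.5851 -0.0653]
crB 150 long-axis yaw from y 0.043085871056865344 [ 0.585  -0.0652]
crB 170 long-axis yaw from y 0.04120634015701796 [ 0.585  -0.0654]
stand [0.8345 0.1461 0.    ] [ 0.8225  0.1333 -0.    ] pretzel low (array([ 0.6998, -0.0115,  0.149 ]), np.float64(0.0036503278836762117))
up (0.271, 0.59, 0.33, 1.14) [0.0001, -0.0007, -0.1566] [-0.0005, -0.0001, -0.0]
overA (0.56, 0.0355, 0.25, 0.31) [-0.6177, -0.4789, 0.1] [0.0, 0.0, 0.2642]
down (0.559, 0.0355, 0.1, 0.31) [0.0004, -0.0012, 0.1875] [0.0, 0.0, 0.0]
down (0.559, 0.0355, 0.043, 0.31) [0.0004, -0.0012, 0.2587] [0.0, 0.0, 0.0]
```

Emit:
play_rows(jaw=[1,1,1], slide=[[0,0,-0.078],[0,0,-0.15],[0,0,-0.15]], delta_rot=[[0,0,0],[0,0,0],[0,0,0]])

```text
clock: 0.48
eef_pos: [0.272, 0.5916, 0.4292]
ee_rot: [[-0.909, 0.417, 0.006], [0.417, 0.909, 0.009], [-0.002, 0.011, -1.0]]
force: [0.2, 0.3, -0.1]
grip_width: 0.094
finger_force: 0.0
```

```bash
python3 - <<'E'
from h import *; from plan import *; import pickle
from station import ctrl
d=pickle.load(open("v0.pkl","rb"));T,S=d["top"],d["scene"]
print("upper ring",tri(T,(352,70),S,(222,92)),"upper end",tri(T,(435,72),S,(270,38)))
o=ctrl.observe();p,R=o["eef_pos"],o["ee_rot"];print(p)
print(Ro.from_matrix(R).as_rotvec())
chain(np.array(p),np.array(R),[("overA",[(.559,.0355,.17,.28)])])
E
```

```text
upper ring (array([0.78803826, 0.16449351, 0.33703032]), np.float64(0.004906731322923148)) upper end (array([ 0.74312936, -0.03953833,  0.41364386]), np.float64(0.015396330268232152))
[0.27204239 0.59164824 0.42918905]
[0.67038753 3.06501643 0.01569497]
overA (0.559, 0.0355, 0.17, 0.28) [-0.6158, -0.4841, 0.1987] [0.0034, -0.0009, 0.2738]
```

Emit:
play_rows(jaw=[1,1,1,1,1,1,1,1], slide=[[-0.616,-0.484,0.07],[-0.616,-0.484,0.07],[-0.616,-0.484,0.07],[-0.616,-0.484,0.07],[-0.616,-0.484,0.07],[-0.616,-0.484,0.07],[-0.616,-0.484,0.07],[-0.616,-0.484,0.07]], delta_rot=[[0,0,0.274],[0,0,0.274],[0,0,0.274],[0,0,0.274],[0,0,0.274],[0,0,0.274],[0,0,0.274],[0,0,0.274]])

```text
clock: 1.48
eef_pos: [0.4988, 0.1456, 0.3763]
ee_rot: [[-0.276, 0.961, -0.002], [0.961, 0.276, -0.0], [0.001, -0.002, -1.0]]
force: [0.5, 0.2, -0.4]
grip_width: 0.094
finger_force: 0.0
```

```bash
cat > go.py <<'E'
import sys
from plan import *
from station import ctrl
def go(*calls):
    o=ctrl.observe();p,R=np.array(o["eef_pos"]),np.array(o["ee_rot"])
    print(round(o["clock"],2),np.round(p,4),"tip",round(p[2]-TIP,4),"yaw",round(np.arctan2(R[1,1],R[0,1]),3),"vel",np.abs(o["joint_velocities"]).max().round(3),"w",round(o["grip_width"],4))
    chain(p,R,calls)
E
python3 -c "
from go import *
go(('overA',[(.559,.0355,.13,.28)]))"
```

```text
1.48 [0.4988 0.1456 0.3763] tip 0.2793 yaw 0.279 vel 0.93 w 0.094
overA (0.559, 0.0355, 0.13, 0.28) [-0.1531, 0.0349, 0.1864] [-0.0007, -0.0002, -0.0003]
```

Emit:
play_rows(jaw=[0.85,0.85,0.85,0.85,0.85,0.85,0.85], slide=[[-0.153,0.035,0.186],[-0.153,0.035,0.186],[-0.153,0.035,0.186],[-0.153,0.035,0.186],[-0.153,0.035,0.186],[-0.153,0.035,0.186],[-0.153,0.035,0.186]], delta_rot=[[0,0,0],[0,0,0],[0,0,0],[0,0,0],[0,0,0],[0,0,0],[0,0,0]])

```text
clock: 2.35
eef_pos: [0.5598, 0.0385, 0.2311]
ee_rot: [[-0.277, 0.961, 0.003], [0.961, 0.277, -0.0], [-0.001, 0.003, -1.0]]
force: [0.6, -0.2, -0.3]
grip_width: 0.0801
finger_force: 0.0
```

```bash
python3 -c "
from go import *
go(('dn',[(.559,.0355,.08,.28),(.559,.0355,.043,.28)]))"
```

```text
2.35 [0.5598 0.0385 0.2311] tip 0.1341 yaw 0.281 vel 0.006 w 0.0801
dn (0.559, 0.0355, 0.08, 0.28) [-0.0032, -0.0022, 0.0677] [0.0009, 0.0004, 0.0002]
dn (0.559, 0.0355, 0.043, 0.28) [-0.0032, -0.0023, 0.1139] [0.0009, 0.0004, 0.0002]
```

Emit:
play_rows(jaw=[0.85,0.85,0.85,0.85,0.85], slide=[[-0.0032,-0.0022,0.05],[-0.0032,-0.0022,0.09],[-0.0032,-0.0022,0.114],[-0.0032,-0.0022,0.114],[-0.0032,-0.0022,0.114]], delta_rot=[[0,0,0],[0,0,0],[0,0,0],[0,0,0],[0,0,0]])

```text
clock: 2.98
eef_pos: [0.5594, 0.0347, 0.1397]
ee_rot: [[-0.276, 0.961, 0.003], [0.961, 0.276, -0.0], [-0.001, 0.002, -1.0]]
force: [0.1, 0.9, 0.2]
grip_width: 0.0798
finger_force: 0.0
```

```bash
python3 - <<'E'
from go import *
go()
o=ctrl.get_image("scene");import cv2
t=ctrl.get_image("top")
a=cv2.resize(o["img"][90:240,260:400,::-1],None,fx=3,fy=3,interpolation=cv2.INTER_CUBIC)
b=cv2.resize(t["img"][150:260,330:450,::-1],(360,450),interpolation=cv2.INTER_CUBIC)
cv2.imwrite("pics/g1.png",cv2.hconcat([a,b]))
E
```

```text
2.98 [0.5594 0.0347 0.1397] tip 0.0427 yaw 0.28 vel 0.008 w 0.0798
```

View pics/g1.png

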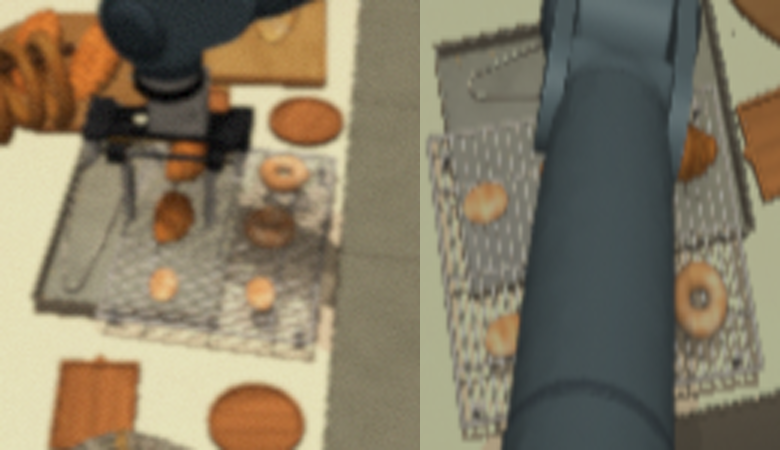

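The fingers straddle croissant A (around (175,215) in the left half), and its neighbours are clear. I'll close and lift.

Emit:
play_rows(jaw=[0.2,0.2,0.2,0.2,0.2,0.2,0.2,0.2], slide=[[0,0,0],[0,0,0],[0,0,0],[0,0,0],[0,0,0],[0,0,-0.03],[0,0,-0.07],[0,0,-0.1]], delta_rot=[[0,0,0],[0,0,0],[0,0,0],[0,0,0],[0,0,0],[0,0,0],[0,0,0],[0,0,0]], newtons=12)

```text
clock: 4.08
eef_pos: [0.5586, 0.0346, 0.2193]
ee_rot: [[-0.276, 0.961, 0.001], [0.961, 0.276, -0.0], [-0.0, 0.001, -1.0]]
force: [-0.1, 0.3, -1.0]
grip_width: 0.0478
finger_force: 12.0
```

```bash
python3 -c "
from go import *
go(('toLdL',[(.5355,.2836,.12,.367)]))"
```

```text
4.08 [0.5586 0.0346 0.2193] tip 0.1223 yaw 0.279 vel 0.361 w 0.0478
toLdL (0.5355, 0.2836, 0.12, 0.367) [0.3071, 0.058, 0.0028] [0.0003, 0.0001, -0.0279]
```

Emit:
play_rows(jaw=[0.2,0.2,0.2,0.2,0.2,0.2,0.2,0.2], slide=[[0.06,0.011,0],[0.13,0.025,0],[0.2,0.038,0],[0.26,0.049,0],[0.307,0.058,0],[0.307,0.058,0],[0.307,0.058,0],[0.307,0.058,0]], delta_rot=[[0,0,-0.028],[0,0,-0.028],[0,0,-0.028],[0,0,-0.028],[0,0,-0.028],[0,0,-0.028],[0,0,-0.028],[0,0,-0.028]])

```text
clock: 5.08
eef_pos: [0.5356, 0.2824, 0.218]
ee_rot: [[-0.358, 0.934, -0.0], [0.934, 0.358, -0.0], [-0.0, -0.0, -1.0]]
force: [-0.1, -0.7, -0.1]
grip_width: 0.048
finger_force: 12.0
```

```bash
python3 -c "
from go import *
go(('dn',[(.5355,.2836,.05,.367),(.5355,.2836,.0155,.367)]))"
```

```text
5.08 [0.5356 0.2824 0.218 ] tip 0.121 yaw 0.366 vel 0.003 w 0.048
dn (0.5355, 0.2836, 0.05, 0.367) [0.0015, 0.0005, 0.0887] [-0.0001, 0.0, -0.0004]
dn (0.5355, 0.2836, 0.0155, 0.367) [0.0015, 0.0005, 0.1319] [-0.0001, 0.0, -0.0004]
```

Emit:
play_rows(jaw=[0.2,0.2,0.2,0.2,0.2,0.2,0.2,0.2], slide=[[0.0015,0.0005,0.04],[0.0015,0.0005,0.08],[0.0015,0.0005,0.11],[0.0015,0.0005,0.122],[0.0015,0.0005,0.128],[0.0015,0.0005,0.132],[0.0015,0.0005,0.132],[0.0015,0.0005,0.132]], delta_rot=[[0,0,0],[0,0,0],[0,0,0],[0,0,0],[0,0,0],[0,0,0],[0,0,0],[0,0,0]])

```text
clock: 6.08
eef_pos: [0.5356, 0.2849, 0.1132]
ee_rot: [[-0.359, 0.933, 0.001], [0.933, 0.359, 0.0], [-0.0, 0.001, -1.0]]
force: [-0.7, 0.1, -0.4]
grip_width: 0.0476
finger_force: 12.0
```

```bash
python3 -c "
from go import *
go(('up',[(.5355,.2836,.13,.367)]));print(ctrl.observe()['force'])"
```

```text
6.08 [0.5356 0.2849 0.1132] tip 0.0162 yaw 0.367 vel 0.003 w 0.0476
up (0.5355, 0.2836, 0.13, 0.367) [-0.0015, -0.0006, -0.1422] [0.0004, 0.0, 0.0001]
[-0.73299191  0.09969221 -0.36004069]
```

Emit:
play_rows(jaw=[0.2,0.2,0.75,0.75,0.75,0.75,0.75,0.75], slide=[[-0.0015,-0.0005,0.0015],[-0.0015,-0.0005,0.0015],[-0.0015,-0.0005,0.0015],[-0.0015,-0.0005,0.0015],[-0.0015,-0.0005,0.0015],[-0.0015,-0.0005,-0.03],[-0.0015,-0.0005,-0.09],[-0.0015,-0.0005,-0.14]], delta_rot=[[0,0,0],[0,0,0],[0,0,0],[0,0,0],[0,0,0],[0,0,0],[0,0,0],[0,0,0]])

```text
clock: 7.08
eef_pos: [0.5354, 0.2836, 0.2262]
ee_rot: [[-0.359, 0.933, 0.001], [0.933, 0.359, 0.0], [-0.0, 0.001, -1.0]]
force: [0.7, 0.4, -0.1]
grip_width: 0.0707
finger_force: 0.0
```

```bash
python3 -c "
from go import *
go(('overB',[(.5845,-.0652,.13,.042)]))"
```

```text
7.08 [0.5354 0.2836 0.2262] tip 0.1292 yaw 0.367 vel 0.562 w 0.0707
overB (0.5845, -0.0652, 0.13, 0.042) [-0.4289, -0.0993, -0.001] [0.0002, -0.0, 0.1035]
```

Emit:
play_rows(jaw=[0.85,0.85,0.85,0.85,0.85,0.85,0.85,0.85], slide=[[-0.429,-0.099,0],[-0.429,-0.099,0],[-0.429,-0.099,0],[-0.429,-0.099,0],[-0.429,-0.099,0],[-0.429,-0.099,0],[-0.429,-0.099,0],[-0.429,-0.099,0]], delta_rot=[[0,0,0.104],[0,0,0.104],[0,0,0.104],[0,0,0.104],[0,0,0.104],[0,0,0.104],[0,0,0.104],[0,0,0.104]])

```text
clock: 8.07
eef_pos: [0.5844, -0.0646, 0.2244]
ee_rot: [[-0.041, 0.999, -0.0], [0.999, 0.041, 0.0], [0.0, -0.0, -1.0]]
force: [0.1, -0.8, 0.1]
grip_width: 0.0797
finger_force: 0.0
```

```bash
python3 - <<'E'
from go import *
go(('dn',[(.5845,-.0652,.043,.042)]))
import cv2; from h import *
o=ctrl.get_image("top"); cv2.imwrite("pics/p1.png",cv2.resize(o["img"][140:270,270:490,::-1],None,fx=3.6,fy=3.6,interpolation=cv2.INTER_CUBIC))
E
```

```text
8.07 [ 0.5844 -0.0646  0.2244] tip 0.1274 yaw 0.041 vel 0.022 w 0.0797
dn (0.5845, -0.0652, 0.043, 0.042) [-0.0008, 0.0001, 0.1055] [-0.0001, -0.0001, -0.0004]
```

View pics/p1.png

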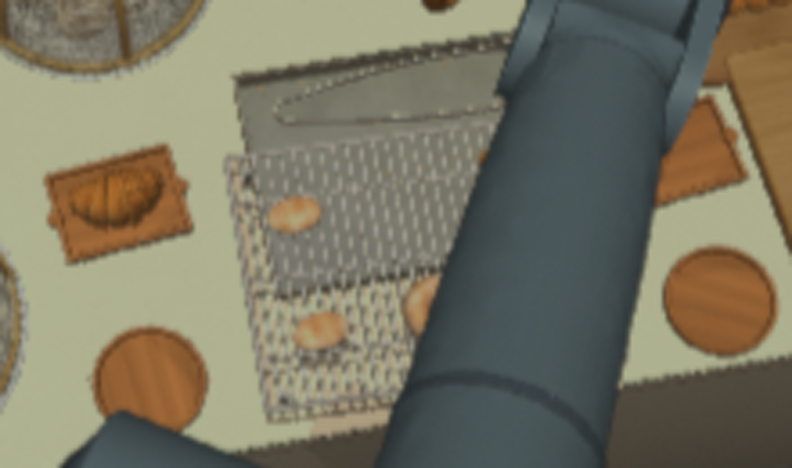

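Croissant A lies lengthwise in the left long dish: it shows at (115,195) with the dish at (118,205), and that offset matches the parallax of its height. The biscuits haven't moved. Next is croissant B.

Emit:
play_rows(jaw=[0.85,0.85,0.85,0.85,0.85], slide=[[-0.0008,0,0.04],[-0.0008,0,0.08],[-0.0008,0,0.1055],[-0.0008,0,0.1055],[-0.0008,0,0.1055]], delta_rot=[[0,0,0],[0,0,0],[0,0,0],[0,0,0],[0,0,0]])

```text
clock: 8.75
eef_pos: [0.5854, -0.0657, 0.1413]
ee_rot: [[-0.041, 0.999, 0.002], [0.999, 0.041, -0.001], [-0.001, 0.002, -1.0]]
force: [0.1, 0.8, 0.1]
grip_width: 0.08
finger_force: 0.0
```

Emit:
play_rows(jaw=[0.2,0.2,0.2,0.2,0.2,0.2,0.2,0.2], slide=[[0,0,0],[0,0,0],[0,0,0],[0,0,0],[0,0,0],[0,0,-0.03],[0,0,-0.07],[0,0,-0.1]], delta_rot=[[0,0,0],[0,0,0],[0,0,0],[0,0,0],[0,0,0],[0,0,0],[0,0,0],[0,0,0]], newtons=12)

```text
clock: 9.75
eef_pos: [0.5848, -0.0659, 0.2212]
ee_rot: [[-0.04, 0.999, 0.001], [0.999, 0.04, -0.0], [-0.0, 0.001, -1.0]]
force: [0.7, 0.1, -1.4]
grip_width: 0.0491
finger_force: 12.0
```

```bash
python3 -c "
from go import *
go(('toLdR',[(.6263,-.2006,.12,.395)]))"
```

```text
9.75 [ 0.5848 -0.0659  0.2212] tip 0.1242 yaw 0.04 vel 0.346 w 0.0491
toLdR (0.6263, -0.2006, 0.12, 0.395) [-0.1703, 0.045, 0.0053] [0.0002, 0.0001, -0.1129]
```

Emit:
play_rows(jaw=[0.2,0.2,0.2,0.2,0.2,0.2,0.2,0.2], slide=[[-0.06,0,0],[-0.12,0.01,0],[-0.16,0.03,0],[-0.17,0.045,0],[-0.17,0.045,0],[-0.17,0.045,0],[-0.17,0.045,0],[-0.17,0.045,0]], delta_rot=[[0,0,-0.04],[0,0,-0.08],[0,0,-0.113],[0,0,-0.113],[0,0,-0.113],[0,0,-0.113],[0,0,-0.113],[0,0,-0.113]])

```text
clock: 10.75
eef_pos: [0.6259, -0.1998, 0.2202]
ee_rot: [[-0.386, 0.923, -0.0], [0.923, 0.386, 0.0], [0.0, 0.0, -1.0]]
force: [-0.6, -0.3, -0.8]
grip_width: 0.0497
finger_force: 12.0
```

```bash
python3 -c "
from go import *
go(('dn',[(.6263,-.2006,.0155,.395)]))"
```

```text
10.75 [ 0.6259 -0.1998  0.2202] tip 0.1232 yaw 0.396 vel 0.005 w 0.0497
dn (0.6263, -0.2006, 0.0155, 0.395) [-0.0011, 0.0, 0.1347] [0.0, -0.0, 0.0003]
```

Emit:
play_rows(jaw=[0.2,0.2,0.2,0.2,0.2,0.2,0.2,0.2], slide=[[-0.001,0,0.04],[-0.001,0,0.08],[-0.001,0,0.11],[-0.001,0,0.123],[-0.001,0,0.129],[-0.001,0,0.1335],[-0.001,0,0.1335],[-0.001,0,0.1335]], delta_rot=[[0,0,0],[0,0,0],[0,0,0],[0,0,0],[0,0,0],[0,0,0],[0,0,0],[0,0,0]])

```text
clock: 11.75
eef_pos: [0.6268, -0.2012, 0.1141]
ee_rot: [[-0.385, 0.923, 0.001], [0.923, 0.385, -0.001], [-0.001, 0.001, -1.0]]
force: [-0.0, 0.5, -0.1]
grip_width: 0.0493
finger_force: 12.0
```

```bash
python3 -c "
from go import *
go(('c',[(.6263,-.2006,.0155,.395)]));print(ctrl.observe()['force'])"
```

```text
11.75 [ 0.6268 -0.2012  0.1141] tip 0.0171 yaw 0.395 vel 0.002 w 0.0493
c (0.6263, -0.2006, 0.0155, 0.395) [0.001, -0.0003, 0.002] [0.0002, 0.0003, 0.0001]
[-0.03047547  0.46474532 -0.08463403]
```

Still no floor contact. I'll lower another 1 mm or so, release and lift.

Emit:
play_rows(jaw=[0.2,0.2,0.75,0.75,0.75,0.75,0.75,0.75], slide=[[0.0006,0,0.0012],[0.0006,0,0.0012],[0.0006,0,0.0012],[0.0006,0,0.0012],[0.0006,0,0.0012],[0.0006,0,-0.03],[0.0006,0,-0.09],[0.0006,0,-0.14]], delta_rot=[[0,0,0],[0,0,0],[0,0,0],[0,0,0],[0,0,0],[0,0,0],[0,0,0],[0,0,0]])

```text
clock: 12.75
eef_pos: [0.6263, -0.2006, 0.2269]
ee_rot: [[-0.385, 0.923, 0.0], [0.923, 0.385, -0.0], [-0.0, 0.0, -1.0]]
force: [0.4, 0.3, 0.2]
grip_width: 0.0704
finger_force: 0.0
```

```bash
python3 -c "
from go import *
go(('ckB',[(.472,-.0907,.12,.22)]))"
```

```text
12.75 [ 0.6263 -0.2006  0.2269] tip 0.1299 yaw 0.395 vel 0.527 w 0.0704
ckB (0.472, -0.0907, 0.12, 0.22) [0.2011, -0.1251, 0.0123] [0.0001, 0.0001, 0.0558]
```

Emit:
play_rows(jaw=[0.9,0.9,0.9,0.9,0.9,0.9,0.9,0.9], slide=[[0.05,-0.031,0],[0.1,-0.062,0],[0.15,-0.093,0],[0.201,-0.125,0],[0.201,-0.125,0],[0.201,-0.125,0],[0.201,-0.125,0],[0.201,-0.125,0]], delta_rot=[[0,0,0.056],[0,0,0.056],[0,0,0.056],[0,0,0.056],[0,0,0.056],[0,0,0.056],[0,0,0.056],[0,0,0.056]])

```text
clock: 13.75
eef_pos: [0.4728, -0.0914, 0.2255]
ee_rot: [[-0.217, 0.976, 0.0], [0.976, 0.217, -0.0], [-0.0, 0.0, -1.0]]
force: [0.1, 0.4, 0.3]
grip_width: 0.0847
finger_force: 0.0
```

```bash
python3 -c "
from go import *
go(('dn',[(.472,-.0907,.040,.22)]))"
```

```text
13.75 [ 0.4728 -0.0914  0.2255] tip 0.1285 yaw 0.219 vel 0.011 w 0.0847
dn (0.472, -0.0907, 0.04, 0.22) [0.001, -0.0008, 0.1107] [0.0001, 0.0001, -0.0003]
```

Emit:
play_rows(jaw=[0.9,0.9,0.9,0.9,0.9,0.9], slide=[[0.001,-0.0008,0.04],[0.001,-0.0008,0.08],[0.001,-0.0008,0.1],[0.001,-0.0008,0.1105],[0.001,-0.0008,0.1105],[0.001,-0.0008,0.1105]], delta_rot=[[0,0,0],[0,0,0],[0,0,0],[0,0,0],[0,0,0],[0,0,0]])

```text
clock: 14.5
eef_pos: [0.4719, -0.0904, 0.138]
ee_rot: [[-0.218, 0.976, 0.002], [0.976, 0.218, -0.001], [-0.001, 0.002, -1.0]]
force: [-0.4, -0.2, -0.9]
grip_width: 0.0842
finger_force: 0.0
```

Emit:
play_rows(jaw=[0.3,0.3,0.3,0.3,0.3,0.3,0.3,0.3], slide=[[0,0,0],[0,0,0],[0,0,0],[0,0,0],[0,0,0],[0,0,-0.03],[0,0,-0.07],[0,0,-0.1]], delta_rot=[[0,0,0],[0,0,0],[0,0,0],[0,0,0],[0,0,0],[0,0,0],[0,0,0],[0,0,0]])

```text
clock: 15.5
eef_pos: [0.4714, -0.0901, 0.2179]
ee_rot: [[-0.218, 0.976, 0.001], [0.976, 0.218, -0.0], [-0.0, 0.001, -1.0]]
force: [0.8, -0.2, -0.0]
grip_width: 0.0574
finger_force: 12.0
```

```bash
python3 -c "
from go import *
go(('RdR',[(.4945,-.2433,.12,.0)]))"
```

```text
15.5 [ 0.4714 -0.0901  0.2179] tip 0.1209 yaw 0.219 vel 0.406 w 0.0574
RdR (0.4945, -0.2433, 0.12, 0.0) [-0.1932, -0.0135, 0.0012] [0.0003, 0.0001, 0.0698]
```

Emit:
play_rows(jaw=[0.3,0.3,0.3,0.3,0.3,0.3,0.3,0.3], slide=[[-0.05,-0.004,0],[-0.1,-0.007,0],[-0.15,-0.01,0],[-0.193,-0.0135,0],[-0.193,-0.0135,0],[-0.193,-0.0135,0],[-0.193,-0.0135,0],[-0.193,-0.0135,0]], delta_rot=[[0,0,0.07],[0,0,0.07],[0,0,0.07],[0,0,0.07],[0,0,0.07],[0,0,0.07],[0,0,0.07],[0,0,0.07]])

```text
clock: 16.5
eef_pos: [0.4943, -0.2423, 0.2169]
ee_rot: [[-0.001, 1.0, -0.0], [1.0, 0.001, 0.0], [0.0, -0.0, -1.0]]
force: [1.1, 0.3, -1.2]
grip_width: 0.0578
finger_force: 12.0
```

```bash
python3 -c "
from go import *
go(('dn',[(.4945,-.2433,.0142,.0)]))"
```

```text
16.5 [ 0.4943 -0.2423  0.2169] tip 0.1199 yaw 0.001 vel 0.003 w 0.0578
dn (0.4945, -0.2433, 0.0142, 0.0) [-0.0013, 0.0003, 0.1321] [-0.0, -0.0, 0.0002]
```

Emit:
play_rows(jaw=[0.3,0.3,0.3,0.3,0.3,0.3,0.3,0.3], slide=[[-0.0013,0,0.04],[-0.0013,0,0.08],[-0.0013,0,0.11],[-0.0013,0,0.122],[-0.0013,0,0.128],[-0.0013,0,0.132],[-0.0013,0,0.132],[-0.0013,0,0.132]], delta_rot=[[0,0,0],[0,0,0],[0,0,0],[0,0,0],[0,0,0],[0,0,0],[0,0,0],[0,0,0]])

```text
clock: 17.5
eef_pos: [0.4946, -0.2444, 0.112]
ee_rot: [[0.0, 1.0, 0.001], [1.0, -0.0, -0.001], [-0.001, 0.001, -1.0]]
force: [-1.1, 0.4, -0.4]
grip_width: 0.0576
finger_force: 12.0
```

```bash
python3 -c "
from go import *
go(('c',[(.4945,-.2433,.0138,.0)]));print(ctrl.observe()['force'])"
```

```text
17.5 [ 0.4946 -0.2444  0.112 ] tip 0.015 yaw -0.0 vel 0.002 w 0.0576
c (0.4945, -0.2433, 0.0138, 0.0) [0.0014, -0.0001, 0.0015] [0.0003, 0.0002, -0.0001]
[-1.06856485  0.4430098  -0.37340461]
```

Emit:
play_rows(jaw=[0.3,0.3,0.78,0.78,0.78,0.78,0.78,0.78], slide=[[0.001,0,0.0012],[0.001,0,0.0012],[0.001,0,0.0012],[0.001,0,0.0012],[0.001,0,0.0012],[0.001,0,-0.03],[0.001,0,-0.09],[0.001,0,-0.14]], delta_rot=[[0,0,0],[0,0,0],[0,0,0],[0,0,0],[0,0,0],[0,0,0],[0,0,0],[0,0,0]])

```text
clock: 18.5
eef_pos: [0.4944, -0.2434, 0.225]
ee_rot: [[0.0, 1.0, 0.001], [1.0, -0.0, -0.0], [-0.0, 0.001, -1.0]]
force: [1.1, -0.1, 0.1]
grip_width: 0.073
finger_force: 0.0
```

```bash
python3 -c "
from go import *
go(('ckA',[(.4553,.0034,.13,.2)]))"
```

```text
18.5 [ 0.4944 -0.2434  0.225 ] tip 0.128 yaw -0.0 vel 0.607 w 0.073
ckA (0.4553, 0.0034, 0.13, 0.2) [0.3085, -0.049, -0.0027] [0.0002, 0.0001, -0.0638]
```

Emit:
play_rows(jaw=[0.9,0.9,0.9,0.9,0.9,0.9,0.9,0.9], slide=[[0.07,-0.01,0],[0.14,-0.02,0],[0.21,-0.03,0],[0.28,-0.045,0],[0.3085,-0.049,0],[0.3085,-0.049,0],[0.3085,-0.049,0],[0.3085,-0.049,0]], delta_rot=[[0,0,-0.064],[0,0,-0.064],[0,0,-0.064],[0,0,-0.064],[0,0,-0.064],[0,0,-0.064],[0,0,-0.064],[0,0,-0.064]])

```text
clock: 19.5
eef_pos: [0.4555, 0.0024, 0.2234]
ee_rot: [[-0.198, 0.98, 0.0], [0.98, 0.198, -0.0], [-0.0, 0.0, -1.0]]
force: [-1.2, -0.3, 0.2]
grip_width: 0.0843
finger_force: 0.0
```

```bash
python3 -c "
from go import *
go(('dn',[(.4553,.0034,.040,.2)]))"
```

```text
19.5 [0.4555 0.0024 0.2234] tip 0.1264 yaw 0.199 vel 0.001 w 0.0843
dn (0.4553, 0.0034, 0.04, 0.2) [0.0013, -0.0, 0.108] [0.0, 0.0001, -0.0003]
```

Emit:
play_rows(jaw=[0.9,0.9,0.9,0.9,0.9,0.9], slide=[[0.001,0,0.04],[0.001,0,0.08],[0.001,0,0.1],[0.001,0,0.108],[0.001,0,0.108],[0.001,0,0.108]], delta_rot=[[0,0,0],[0,0,0],[0,0,0],[0,0,0],[0,0,0],[0,0,0]])

```text
clock: 20.25
eef_pos: [0.4558, 0.004, 0.138]
ee_rot: [[-0.199, 0.98, 0.002], [0.98, 0.199, -0.0], [-0.001, 0.002, -1.0]]
force: [-0.4, -0.5, 0.3]
grip_width: 0.0848
finger_force: 0.0
```

Emit:
play_rows(jaw=[0.3,0.3,0.3,0.3,0.3,0.3,0.3,0.3], slide=[[0,0,0],[0,0,0],[0,0,0],[0,0,0],[0,0,0],[0,0,-0.03],[0,0,-0.07],[0,0,-0.1]], delta_rot=[[0,0,0],[0,0,0],[0,0,0],[0,0,0],[0,0,0],[0,0,0],[0,0,0],[0,0,0]])

```text
clock: 21.25
eef_pos: [0.4552, 0.0042, 0.218]
ee_rot: [[-0.199, 0.98, 0.001], [0.98, 0.199, -0.0], [-0.0, 0.001, -1.0]]
force: [0.5, 0.1, 0.2]
grip_width: 0.0566
finger_force: 12.0
```

```bash
python3 -c "
from go import *
go(('RdL',[(.3778,.2402,.12,.3)]))"
```

```text
21.25 [0.4552 0.0042 0.218 ] tip 0.121 yaw 0.201 vel 0.422 w 0.0566
RdL (0.3778, 0.2402, 0.12, 0.3) [0.3084, -0.036, 0.0011] [0.0002, 0.0001, -0.0316]
```

Emit:
play_rows(jaw=[0.3,0.3,0.3,0.3,0.3,0.3,0.3,0.3], slide=[[0.07,-0.008,0],[0.14,-0.016,0],[0.21,-0.024,0],[0.28,-0.033,0],[0.3084,-0.036,0],[0.3084,-0.036,0],[0.3084,-0.036,0],[0.3084,-0.036,0]], delta_rot=[[0,0,0.064],[0,0,0.064],[0,0,0.064],[0,0,0.064],[0,0,0.064],[0,0,0.064],[0,0,0.064],[0,0,0.064]])

```text
clock: 22.25
eef_pos: [0.3781, 0.2394, 0.2169]
ee_rot: [[0.002, 1.0, -0.0], [1.0, -0.002, -0.0], [-0.0, -0.0, -1.0]]
force: [-0.3, 0.3, 0.3]
grip_width: 0.056
finger_force: 12.0
```

```bash
python3 -c "
from go import *
go(('dn',[(.3778,.2402,.0142,.0)]))"
```

```text
22.25 [0.3781 0.2394 0.2169] tip 0.1199 yaw -0.002 vel 0.003 w 0.056
dn (0.3778, 0.2402, 0.0142, 0.0) [0.0011, -0.0003, 0.1321] [-0.0, 0.0001, -0.0007]
```

Emit:
play_rows(jaw=[0.3,0.3,0.3,0.3,0.3,0.3,0.3,0.3], slide=[[0.0005,0,0.04],[0.0005,0,0.08],[0.0005,0,0.11],[0.0005,0,0.122],[0.0005,0,0.128],[0.0005,0,0.132],[0.0005,0,0.132],[0.0005,0,0.132]], delta_rot=[[0,0,0],[0,0,0],[0,0,0],[0,0,0],[0,0,0],[0,0,0],[0,0,0],[0,0,0]])

```text
clock: 23.25
eef_pos: [0.378, 0.2408, 0.1119]
ee_rot: [[0.0, 1.0, 0.001], [1.0, -0.0, 0.0], [0.0, 0.001, -1.0]]
force: [0.1, -0.2, -0.6]
grip_width: 0.0562
finger_force: 12.0
```

```bash
python3 -c "
from go import *
go(('c',[(.3778,.2402,.0138,.0)]));print(ctrl.observe()['force'])"
```

```text
23.25 [0.378  0.2408 0.1119] tip 0.0149 yaw -0.0 vel 0.002 w 0.0562
c (0.3778, 0.2402, 0.0138, 0.0) [-0.0007, -0.0002, 0.0014] [0.0003, -0.0001, -0.0001]
[ 0.12291412 -0.21557692 -0.60542763]
```

Emit:
play_rows(jaw=[0.3,0.3,0.78,0.78,0.78,0.78,0.78,0.78], slide=[[-0.0005,0,0.0012],[-0.0005,0,0.0012],[-0.0005,0,0.0012],[-0.0005,0,0.0012],[-0.0005,0,0.0012],[-0.0005,0,-0.03],[-0.0005,0,-0.09],[-0.0005,0,-0.14]], delta_rot=[[0,0,0],[0,0,0],[0,0,0],[0,0,0],[0,0,0],[0,0,0],[0,0,0],[0,0,0]])

```text
clock: 24.25
eef_pos: [0.3776, 0.2402, 0.2249]
ee_rot: [[0.0, 1.0, 0.001], [1.0, -0.0, 0.0], [0.0, 0.001, -1.0]]
force: [1.2, -0.3, 0.5]
grip_width: 0.0733
finger_force: 0.0
```

```bash
python3 -c "
from go import *
go(('away',[(.32,.2,.37,.3)]))"
```

```text
24.25 [0.3776 0.2402 0.2249] tip 0.1279 yaw -0.0 vel 0.714 w 0.0733
away (0.32, 0.2, 0.37, 0.3) [-0.0503, -0.0719, -0.3027] [0.0002, -0.0, -0.0956]
```

Emit:
play_rows(jaw=[0.78,0.78,0.78,0.78,0.78,0.78,0.78,0.78], slide=[[0,0,-0.07],[0,0,-0.14],[0,0,-0.21],[0,0,-0.27],[0.1,-0.03,-0.27],[0.2,-0.07,-0.27],[0.3,-0.1,-0.27],[0.4,-0.13,-0.27]], delta_rot=[[0,0,0],[0,0,0],[0,0,0],[0,0,0],[0,0,-0.05],[0,0,-0.1],[0,0,-0.15],[0,0,-0.2]])

```text
clock: 25.25
eef_pos: [0.2985, 0.4795, 0.4395]
ee_rot: [[-0.592, 0.806, 0.001], [0.806, 0.592, 0.0], [-0.0, 0.001, -1.0]]
force: [2.0, 1.6, 0.3]
grip_width: 0.0733
finger_force: 0.0
```

Emit:
play_rows(jaw=[0.78,0.78,0.78,0.78,0.78], slide=[[0.05,0.03,0],[0.1,0.06,0],[0.1,0.06,0],[0.1,0.06,0],[0.1,0.06,0]], delta_rot=[[0,0,0],[0,0,0],[0,0,0],[0,0,0],[0,0,0]])

```text
clock: 25.88
eef_pos: [0.2917, 0.5696, 0.4399]
ee_rot: [[-0.587, 0.81, 0.0], [0.81, 0.587, 0.0], [0.0, 0.001, -1.0]]
force: [-0.4, 0.3, -0.3]
grip_width: 0.0735
finger_force: 0.0
```

```bash
python3 - <<'E'
from go import *; from h import *
np.set_printoptions(precision=4,suppress=True)
go()
T=ctrl.get_image("top"); cv2.imwrite("pics/p2.png",cv2.resize(T["img"][140:270,280:500,::-1],None,fx=3.6,fy=3.6,interpolation=cv2.INTER_CUBIC))
for n,s,r,sm,z in (("LdL",(303,195),24,110,.01),("LdR",(457,183),24,110,.01),("RdL",(312,247),20,60,.01),("RdR",(470,223),20,60,.01)):
    print(n,*shape(T,blob(T,s,r,sm),z)[:4])
E
```

```text
25.88 [0.2917 0.5696 0.4399] tip 0.3429 yaw 0.627 vel 0.005 w 0.0735
LdL [0.5355 0.2836] [0.5356 0.2837] [83.5723876953125, 124.84559326171875] 0.36920214
LdR [ 0.6264 -0.2007] [ 0.6263 -0.2007] [83.24470825195313, 125.6205322265625] 0.38601494
RdL [0.3653 0.2442] [0.3752 0.238 ] [125.175244140625, 126.726806640625] -1.479566
RdR [ 0.495  -0.2435] [ 0.4954 -0.2433] [98.7912841796875, 100.571337890625] 0.8113786
```

View pics/p2.png

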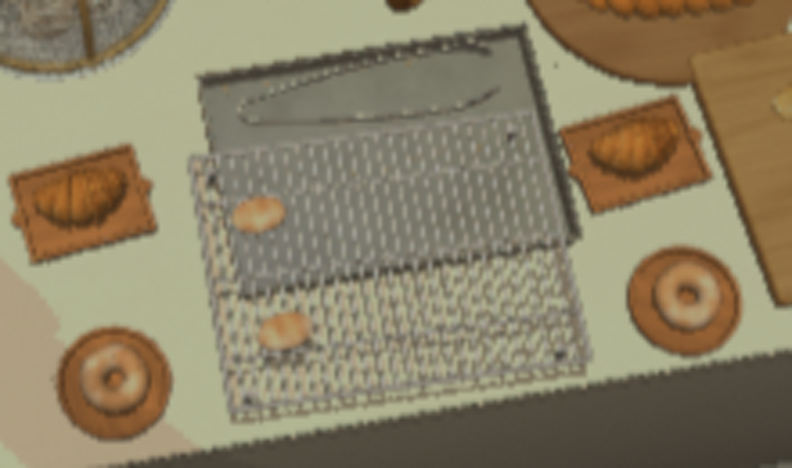

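All four pastries are in their dishes, central to within about 2 mm once parallax is allowed for: croissants at (82,197) and (634,148), cookies at (115,378) and (688,296). The biscuits haven't moved. One look from the side view to check they lie flat.

```bash
python3 - <<'E'
from station import ctrl; import cv2
a=ctrl.get_image("scene")["img"][:,:,::-1]
f=lambda c:cv2.resize(c,(390,450),interpolation=cv2.INTER_CUBIC)
cv2.imwrite("pics/s2.png",cv2.hconcat([f(a[110:190,310:379]),f(a[195:275,265:334])]))
E
```

```text
(no output)
```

View pics/s2.png

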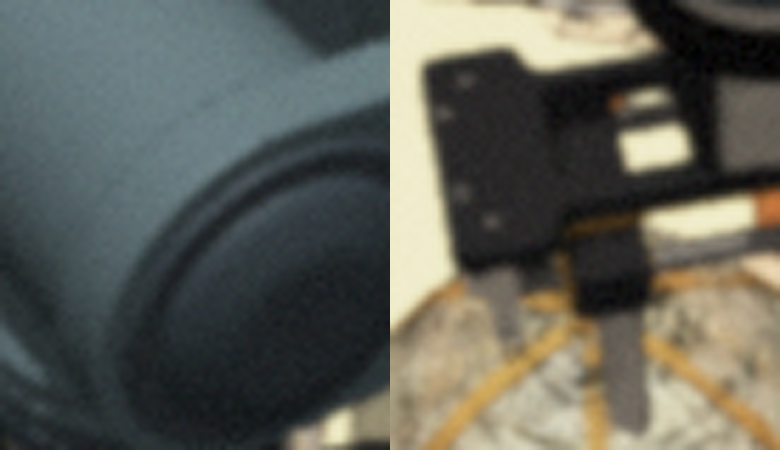

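The arm blocks this view. The force reads about zero and the fingertips are at z = 0.34 m, so the robot is touching nothing. The top view already shows every pastry centred and inside its rim, so I'm handing in.

```bash
python3 -c "
from station import ctrl
print(ctrl.sign_off())"
```

```text
the job is handed in; nothing more can be done
None
```

I've handed the job in at about 26 s: a croissant lies lengthwise in each long dish and a ring cookie in each round dish, about central in the top view, with the biscuits still on the rack; the arm blocked my side-view check that they lie flat.

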